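# Screw the winged cap onto the reagent bottle

## Task

Screw the loose blue winged cap onto the amber bottle in the sprung stand: set it level over the neck, turn it gently backward (counter-clockwise seen from above) until it drops in at the thread start, then clockwise until it is fully home against its stop, and let go of it. Feel your way and never force the thread in either direction; leave the beaker, wash bottle and conical tube where they are.

Things in the scene. Friction and masses are not known exactly. Their poses are not given: they have to be found in the camera images.
- cap: Loose blue cap, 61 mm across, 52.5 mm tall, 70 g, standing open side down on the bench. Origin: centre of its lower rim; z up. On its flat top, 26 mm up, a grip wing 15 mm thick (y), 50 mm long (x), 26 mm high, to pinch across y from above. In the skirt (inner radius 27 mm) three inward lugs 4 mm thick at 120 degrees, undersides 4 mm above the origin, at an unstated angle to the wing
- wing (a point): Middle of the cap's grip wing, on the cap's axis, 42 mm above the cap's origin; axes as the cap's
- stand: Grey base plate 124 x 124 x 14 mm fixed to the bench, with three padded posts 80 mm high round the bottle. Origin: centre of its underside. The bottle stands in it on a sprung plate that gives 1 mm per N (up to 20 mm down, 8 mm up), and twists in its rubber pads against 4 N m per rad. Over 40 N between cap and bottle (roughly 0.8 N m of twist) spoils the thread
- bottle: Amber bottle, 78 mm across, upright. Origin: centre of its underside, 36 mm above the bench unloaded. Its neck (radius 22 mm) has three outer thread ridges (radius 25.5 mm, 3 mm thick) at 120 degrees, turned to an unmeasured angle. Seen from above each falls 6 mm over 72 degrees clockwise from its start; an upright rib, top 3 mm lower than the start, ends it; then comes a 40 degree gap before the next start
- mouth (a point): On the bottle's axis at the height of the thread starts, 112 mm above the bottle's origin; moves with the bottle. Cap origin below this point: 10 mm down to 4 mm as its lugs climb the ridges counter-clockwise (clockwise they jam on the ribs); 12 to 14 mm once the lugs have dropped into the gaps (at once, if set down there; backward they then meet ribs); about 17 mm fully home
- seal (a joint): Travel (m) of the white sprung sealing disc, 41 mm across, in the bottle's mouth: 0 when free, its top then 10 mm above point mouth; the cap's inside presses it down against about 1 N + 1.5 N per mm as the lugs, turned clockwise, run under the ridges to the ribs; about 0.0042 with the cap fully home
- waste_beaker: Clear plastic beaker with printed label, 74 mm across, 94 mm tall, a bystander. Origin: centre of its underside
- wash_bottle: White squeeze wash bottle with red top and bent spout, 208 mm tall, a bystander. Origin: on its underside
- conical_a: Lying white conical tube with blue cap, 115 mm long, 20 mm across, a bystander. Origin: centre of its underside

How it is judged:
At the end, for the whole second after the job is handed in: The cap sits level (within 0.06 rad) and centred (4 mm) on the neck, screwed down so that the seal stays pressed by more than 3 mm with the cap let go and at rest; the bystanders have moved less than 20 mm (value of joint seal above 0.003 m and horizontal distance between cap and mouth below 0.004 m and angle between the z axis of cap and the z axis of bottle, either way round below 0.06 rad and linear speed of cap below 0.02 m/s); the robot touches nothing.
It fails at once if the cap and the bottle press on each other with more than 40 N (contact force between cap and stand above 40 N).
It fails at once if a bystander was moved (distance of any of waste_beaker, wash_bottle, conical_a from where it was at the start of the episode above 0.02 m).
It also fails if it takes over 69 s, if anything falls off the work surface, if the arm or the gripper's body presses on something with over 40 N, if the wrist force passes 120 N, or if a joint passes its speed limit or range.

## Robot

A 6-joint arm with a two-finger parallel gripper is mounted at the origin on a cart in front of the work surface, level with it; the furniture and walls round the work are solid. World frame = base frame: x ahead of the robot, y to its left, z up, the work surface at z = 0. Lengths are in m, angles in rad, forces in N, time in s.
With the tool pointing down it reaches from about 0.375 to 0.9 m from the base axis. Payload 3.1 kg.
Tool frame: the origin (TCP) lies at the centre of the arm's flange, where the gripper is bolted on; the fingertips stand 173 mm ahead of it and the grasp point (between the pads) lies 155 mm ahead of it (tip_extent is the distance from the TCP to the fingertips, in m); z points along the fingers, y is the direction in which the jaws open and shut (so a half turn about z gives the same grasp; the last joint's range is limited). The gripper opens to 85 mm and grips with 20 to 120 N. Pads are 22 mm wide; open, the fingers measure 114 mm over their backs; the gripper's body (76 mm by 85 mm) begins 54 mm behind the grasp point. The pads swing forward as they close: fully open they stand 13 mm farther back than shut.
Start: joints at [-1.512, 0.527, 1.433, -0, 1.181, -0.178], TCP at [0.147, -0.607, 0.405] pointing down, gripper open.
Joint ranges: [-3.08, 3.08], [-0.75, 2.2], [0.22, 2.44], [-1.43, 4.57], [0, 2.65], [-2.85, 2.85]. Speed limits (rad/s): [2.79, 2.79, 3.14, 3.14, 3.14, 3.14].

## Interface

Orientations are given as a unit quaternion [x, y, z, w].
In Python, from station import sense, snapshot, sign_off, tip_extent gives the robot as it stands. The module is installed in compiled form; this text tells all that it offers.
- The arm moves only by the tool servo_tool, never from a script. Its argument "rows" is a list of rows, each a list of 3 entries, a list of its own where there are three numbers: the shift along the tool's x, y, z in mm, then the turn about the tool's z in degrees, then the opening, from -1 (shut) to 1 (fully open), so that 0 is half open. A call has 1 to 8 rows; each row is the pose to reach, as a shift and turn from the pose measured when the call began, along the tool's axes at that moment; what a row does not reach only later rows make up. A row lasts 1/10 s, in which the tool goes at most 50 mm and 8.59 degrees, less where a joint would pass 70% of its speed; a pose out of reach is approached as far as the arm can. A call with a gripper value outside its range is refused whole. The fingers move at their own pace and stop on an object; "force" is the grip in N (left out, the last holds). Time passes only in rows, so rows that repeat a pose let the fingers close. It gives the time, the measured TCP pose, the force and the opening at its end, in the units of the state.
- sense(): the state, without advancing time (a new reading comes with each control period).
- snapshot(name): name is "scene" or "top" or "wrist"; returns a dict with "image" (420x560x3 uint8, blue, green, red), "z_map" (420x560 float32, m along the optical axis (not along the pixel's ray), 0 where there is no reading), "vertical_fov" (degrees; the focal length in pixels is half the picture's height over the tangent of half this angle, whatever the lens; pixels are square), "cx", "cy" (the principal point, pixels), "cam_to_world" (4x4, takes a point from camera to world coordinates). Camera axes: x right, y down, z forward; pixel columns grow to the right and rows downward; lengths in m; the calibration is good to about 2 mm. The wrist camera is an equidistant fisheye: a pixel r from the principal point sees the ray r / f radians off the axis. A picture is of the moment at which its call begins.
- sign_off(): hands the job in, once; it reports no verdict.
The state is a dict: "t": time; "q": joint angles; "qd": joint speeds; "tau": joint torques, N m; "tcp_pos": TCP position; "tool_rot": TCP orientation; "force": force on the tool from outside, world axes, zero at the start; "ft_torque": the same for the moment, N m; "finger_gap": opening from 0.0 (shut) to 1.0 (fully open).
Only numpy, scipy, OpenCV 4.12 (cv2) and the standard library are available. Lean on these libraries where they do the work, as an engineer would, in place of code of your own. Each camera call takes 0.05 s, during which the arm holds its last target. There are 200 camera calls.

## Working session

There is one attempt and no reset: what is moved stays moved. The work goes in short steps, Python scripts to look and compute and a tool call to move; the robot and the scene stay as the last step left them, time stands still between calls to the robot, and variables do not carry over. Pictures are saved under pics/ and viewed, about 8 in all and at most 12, crops included, and the job is handed in when it is done.

Besides the shell and the picture viewer there is one more tool, called in YAML: its name, and indented under it one key for each argument. servo_tool: Moves the arm, as the interface text tells. Its arguments: {"type":"object","properties":{"rows":{"type":"array"},"force":{"type":"number"}},"required":["rows"]}

```bash
mkdir -p pics; cat > h.py <<'E'
import numpy as np, cv2
from station import sense, snapshot, tip_extent
def pt(s,u,v,z=None):
    f=s["image"].shape[0]/2/np.tan(np.radians(s["vertical_fov"]/2))
    if z is None:
        z=s["z_map"][int(v),int(u)]
    return (s["cam_to_world"]@np.array([(u-s["cx"])/f*z,(v-s["cy"])/f*z,z,1]))[:3]
def cloud(s):
    f=s["image"].shape[0]/2/np.tan(np.radians(s["vertical_fov"]/2))
    v,u=np.mgrid[:s["z_map"].shape[0],:s["z_map"].shape[1]]; z=s["z_map"]
    P=np.stack([(u-s["cx"])/f*z,(v-s["cy"])/f*z,z,np.ones_like(z)],-1)
    return (P@s["cam_to_world"].T)[...,:3]
E
python3 - <<'E'
from h import *
import pickle
a=snapshot("scene");b=snapshot("top")
pickle.dump((a,b),open("s.pkl","wb"))
cv2.imwrite("pics/a.png",a["image"]);cv2.imwrite("pics/b.png",b["image"])
print(sense()); print(a["cam_to_world"],b["cam_to_world"],b["vertical_fov"],tip_extent)
E
```

```text
{'t': 0.1, 'q': array([-1.51150708e+00,  5.28367773e-01,  1.43378780e+00,  9.08110438e-06,
        1.18142482e+00, -1.78463712e-01]), 'qd': array([-6.54885650e-05, -2.11636133e-03, -2.07240236e-03,  1.84496860e-03,
        3.85774665e-04,  4.89604460e-04]), 'tau': array([ 5.37554820e-05, -4.43303633e+01, -1.78586608e+01, -2.65613808e-04,
        3.84852159e-03, -7.78540379e-07]), 'tcp_pos': array([ 0.1472322 , -0.6070838 ,  0.40383015]), 'tool_rot': array([ 9.92942223e-01,  1.18594919e-01,  6.33784159e-05, -9.91855691e-04]), 'force': array([ 0.55876587, -0.77846123, -0.17821314]), 'ft_torque': array([ 0.03333851, -0.0141109 , -0.058015  ]), 'finger_gap': 0.9999315837830595}
[[-0.73672691 -0.35491109  0.57556197 -0.03714045]
 [-0.67569805  0.35392711 -0.64665892  0.58889485]
 [ 0.02579944 -0.86531712 -0.50056035  0.6569634 ]
 [ 0.          0.          0.          1.        ]] [[ 0.02861729 -0.99573337  0.08772746  0.45819786]
 [-0.9993142  -0.03056216 -0.02090669 -0.06256185]
 [ 0.02349863 -0.087069   -0.9959251   1.27605503]
 [ 0.          0.          0.          1.        ]] 43.0436436128242 0.1734
```

View pics/b.png

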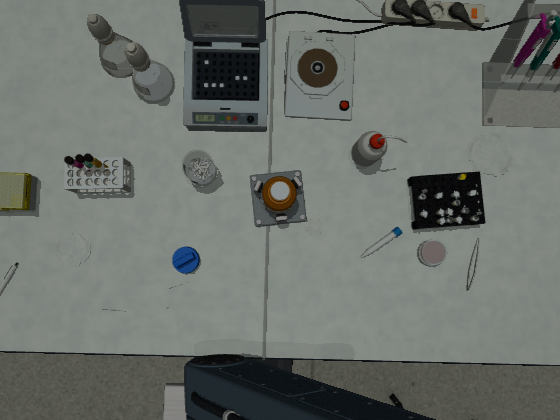

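View pics/a.png

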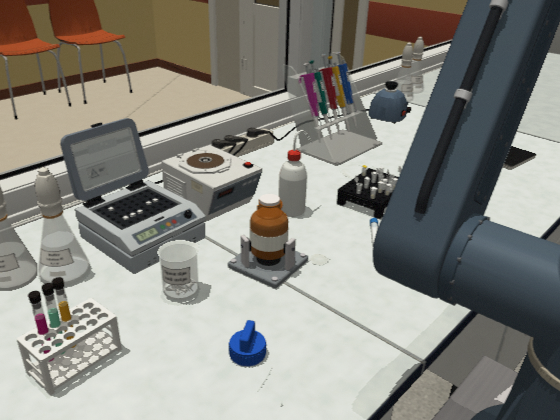

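Top view: cap at (186,260), bottle at (281,192), both clear of the bystanders: beaker (200,168), wash bottle (370,148), tube (380,242). Now I'll locate the cap and bottle.

```bash
python3 - <<'E'
from h import *
import pickle
a,b=pickle.load(open("s.pkl","rb"))
for n,s in (("scene",a),("top",b)):
    P=cloud(s); im=s["image"].astype(int); ok=s["z_map"]>0
    blue=ok&(im[...,0]>im[...,2]+50)&(im[...,0]>90)
    X,Y,Z=P[...,0],P[...,1],P[...,2]
    c=pt(b,186,260)
    near=ok&(np.hypot(X-c[0],Y-c[1])<.05)&(Z>.008)
    w=P[near&(Z>.045)]; k=P[near&blue]
    print(n,"cap med",c,k.mean(0),(k.min(0)+k.max(0))/2,k.min(0),k.max(0))
    if len(w)>5:
        w2=w[:,:2]-w[:,:2].mean(0); ev,V=np.linalg.eigh(w2.T@w2/len(w)); print("wing",len(w),w.mean(0),w.min(0),w.max(0),np.degrees(np.arctan2(V[1,1],V[0,1])),np.sqrt(ev*12))
    d=pt(b,281,192)
    nb=ok&(np.hypot(X-d[0],Y-d[1])<.06)
    print("bottle",d,P[nb][:,2].max())
    for lo,hi in((.146,.17),(.12,.14)):
        q=P[nb&(Z>lo)&(Z<hi)]; 
        if len(q): print(lo,len(q),q.mean(0),q.min(0),q.max(0))
up=cv2.resize(np.hstack([b["image"][230:290,150:225],b["image"][160:235,240:315][:60]]),None,fx=5,fy=5,interpolation=cv2.INTER_CUBIC)
cv2.imwrite("pics/c.png",up)
E
```

```text
scene cap med [0.44191118 0.1125425  0.05282917] [0.43621737 0.12393675 0.0327664 ] [0.43933876 0.12101742 0.03448944] [0.40867876 0.09001153 0.01467255] [0.46999876 0.15202332 0.05430634]
wing 223 [0.43764877 0.12392128 0.05107196] [0.42172083 0.09757357 0.04519544] [0.45684312 0.14598757 0.05430634] 120.449594477162 [0.01511842 0.05311893]
bottle [ 0.59189938 -0.09635388  0.15878617] 0.16008266915324243
0.146 278 [ 0.58897846 -0.08632704  0.15451025] [ 0.5706775  -0.11417716  0.14604151] [ 0.6184745  -0.06936723  0.16008267]
0.12 314 [ 0.58223591 -0.07868725  0.1274779 ] [ 0.5623736  -0.11851467  0.12002021] [ 0.62103655 -0.05820203  0.13998899]
top cap med [0.44191118 0.1125425  0.05282917] [0.44368328 0.11926493 0.0337772 ] [0.44280784 0.11982132 0.03867355] [0.41359646 0.09044652 0.0193069 ] [0.47201922 0.14919612 0.05804021]
wing 148 [0.44272309 0.1189264  0.05165758] [0.425373   0.09552216 0.04566962] [0.46039814 0.1424445  0.05804021] 120.77352503520109 [0.01520966 0.05029766]
bottle [ 0.59189938 -0.09635388  0.15878617] 0.16341650426595145
0.146 346 [ 0.59482698 -0.09247574  0.15635508] [ 0.57201899 -0.11411324  0.14609813] [ 0.62106883 -0.06908963  0.1634165 ]
0.12 235 [ 0.59004815 -0.09218754  0.12379906] [ 0.56109969 -0.12587042  0.12002667] [ 0.62703298 -0.06210421  0.13981479]
```

View pics/c.png

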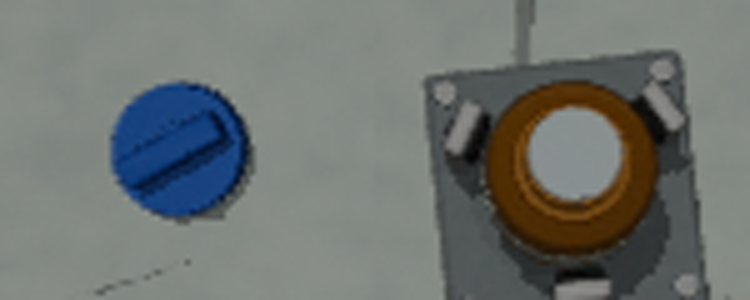

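servo_tool:
  rows:
    - [[40,-25,0],-8,1]
    - [[90,-55,0],-16,1]
    - [[135,-85,0],-24,1]
    - [[180,-110,0],-32,1]
    - [[230,-140,0],-40,1]
    - [[275,-170,0],-48,1]
    - [[320,-200,0],-56,1]
    - [[367,-227,0],-64,1]

```text
t: 0.9
tcp_pos: [0.4269, -0.3224, 0.4041]
tool_rot: [0.777, 0.629, 0.001, -0.001]
force: [0.7, 0.0, 1.3]
finger_gap: 0.998
```

servo_tool:
  rows:
    - [[45,-8,0],-6,1]
    - [[95,-17,0],-12,1]
    - [[145,-26,0],-18,1]
    - [[195,-35,0],-24,1]
    - [[245,-44,0],-30,1]
    - [[295,-53,10],-36,1]
    - [[345,-61,30],-42.5,1]
    - [[395,-70,50],-42.5,1]

```text
t: 1.7
tcp_pos: [0.4403, 0.0676, 0.36]
tool_rot: [0.496, 0.868, 0.001, -0.0]
force: [0.9, -1.2, -0.0]
finger_gap: 1.0
```

servo_tool:
  rows:
    - [[0,0,0],0,1]
    - [[0,0,0],0,1]

```text
t: 1.9
tcp_pos: [0.4399, 0.0687, 0.3595]
tool_rot: [0.494, 0.869, 0.001, -0.001]
force: [0.9, -0.8, 1.0]
finger_gap: 1.0
```

```bash
cat >> h.py <<'E'
from scipy.spatial.transform import Rotation as R
def fcloud(s):
    H,W=s["z_map"].shape
    f=H/2/np.tan(np.radians(s["vertical_fov"]/2))
    v,u=np.mgrid[:H,:W]; dx=u-s["cx"];dy=v-s["cy"]; r=np.hypot(dx,dy)+1e-9
    z=s["z_map"]; k=np.tan(np.minimum(r/f,1.5))/r
    P=np.stack([dx*k*z,dy*k*z,z,np.ones_like(z)],-1)
    return (P@s["cam_to_world"].T)[...,:3]
def togo(xy,heading=None):
    s=sense(); r=R.from_quat(s["tool_rot"]).as_matrix(); h=np.degrees(np.arctan2(r[1,0],r[0,0]))
    d=np.array([*xy,s["tcp_pos"][2]])-s["tcp_pos"]
    print("tcp",s["tcp_pos"].round(4),"head",h.round(2),"q6",np.degrees(s["q"][5]).round(1),"tilt",r[:2,2].round(4),"shift mm",(r.T@d*1000).round(1), "turn", None if heading is None else h-heading)
E
python3 - <<'E'
from h import *
s=snapshot("wrist"); P=fcloud(s); ok=s["z_map"]>0; im=s["image"].astype(int)
cv2.imwrite("pics/d.png",s["image"])
blue=ok&(im[...,0]>im[...,2]+50)&(im[...,0]>80)&(np.hypot(P[...,0]-.442,P[...,1]-.12)<.07)
k=P[blue]; print(blue.sum(),k.min(0),k.max(0))
w=P[blue&(P[...,2]>.047)]
for m,q in(("wing",w),("top",P[blue&(abs(P[...,2]-.026)<.004)])):
    if len(q)>5:
        c,sz,an=cv2.minAreaRect(q[:,:2].astype(np.float32)*1000); print(m,len(q),c,sz,an,q.mean(0))
togo((.442,.12),120.5)
E
```

```text
3011 [ 0.4114087   0.08937359 -0.0014582 ] [0.47247396 0.14997572 0.05377428]
wing 919 (441.96917724609375, 120.26509094238281) (14.333988189697266, 48.263511657714844) 31.84941291809082 [0.44147106 0.12051301 0.05137948]
top 2044 (440.98846435546875, 121.00528717041016) (60.27816390991211, 58.70070266723633) 36.88401412963867 [0.44008262 0.12097967 0.02537591]
tcp [0.4404 0.0676 0.36  ] head 120.61 q6 -36.5 tilt [0.0009 0.002 ] shift mm [44.3 28.1  0.1] turn 0.11226661571247121
```

View pics/d.png

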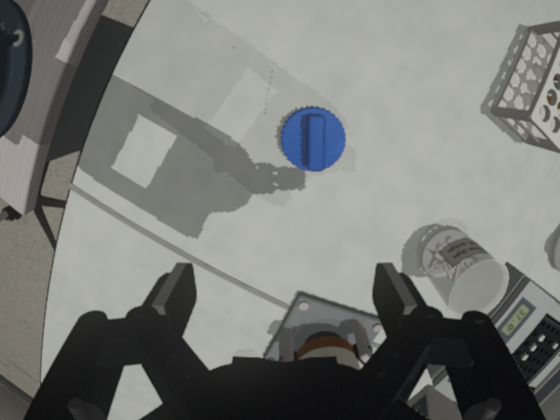

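Wrist view: cap at (313,139) with the wing upright in the picture, so it lies square to the jaws. Descending over it.

servo_tool:
  rows:
    - [[22,14,0],-0.5,1]
    - [[44,28,20],-0.7,1]
    - [[44,28,60],-0.7,1]
    - [[44,28,85],-0.7,1]
    - [[44,28,85],-0.7,1]

```text
t: 2.45
tcp_pos: [0.442, 0.1181, 0.2732]
tool_rot: [0.491, 0.871, -0.0, -0.002]
force: [-0.7, -0.5, 0.9]
finger_gap: 0.997
```

```bash
python3 -c "
from h import *
togo((.4415,.120),121.3)"
```

```text
tcp [0.442  0.1181 0.2732] head 121.14 q6 -30.4 tilt [-0.0044  0.0016] shift mm [1.9 0.5 0. ] turn -0.15707648333601298
```

servo_tool:
  rows:
    - [[1.5,0.5,30],0,1]
    - [[1.5,0.5,55],0,0.5]
    - [[1.5,0.5,70],0,0]
    - [[1.5,0.5,71],0,-0.2]

```text
t: 2.85
tcp_pos: [0.4422, 0.1184, 0.202]
tool_rot: [0.492, 0.87, -0.001, -0.003]
force: [0.6, 0.3, 0.4]
finger_gap: 0.515
```

servo_tool:
  rows:
    - [[0,0,0],0,-1]
    - [[0,0,0],0,-1]
    - [[0,0,0],0,-1]
    - [[0,0,0],0,-1]
    - [[0,0,0],0,-1]
  force: 60

```text
t: 3.35
tcp_pos: [0.4431, 0.1181, 0.2035]
tool_rot: [0.492, 0.87, 0.0, -0.001]
force: [1.1, -2.3, 7.7]
finger_gap: 0.158
```

servo_tool:
  rows:
    - [[0,0,-10],0,-1]
    - [[0,0,-40],0,-1]
    - [[0,0,-80],0,-1]
    - [[0,0,-120],0,-1]
    - [[0,0,-150],0,-1]
    - [[0,0,-150],0,-1]

```text
t: 3.95
tcp_pos: [0.444, 0.1182, 0.3581]
tool_rot: [0.492, 0.871, 0.003, 0.004]
force: [0.6, -0.0, -1.2]
finger_gap: 0.161
```

```bash
python3 -c "
from h import *
togo((.593,-.092),80); s=sense(); print(s['force'],s['ft_torque'],s['finger_gap'])"
```

```text
tcp [0.444  0.1182 0.3581] head 121.04 q6 -30.2 tilt [0.0093 0.0014] shift mm [-256.9   19.3    1.1] turn 41.03886976258735
[ 0.55669674 -0.03159774 -1.23343527] [-0.0127871  -0.02767445  0.03784413] 0.16085849462154048
```

servo_tool:
  rows:
    - [[-20,2,-20],5,-1]
    - [[-60,5,-35],11,-1]
    - [[-105,8,-35],18,-1]
    - [[-150,11,-35],25,-1]
    - [[-195,15,-35],32,-1]
    - [[-230,17,-35],38,-1]
    - [[-257,19,-35],41,-1]
    - [[-257,19,-35],41,-1]

```text
t: 4.75
tcp_pos: [0.5939, -0.0954, 0.3933]
tool_rot: [0.767, 0.642, 0.004, 0.003]
force: [0.3, -0.1, -0.8]
finger_gap: 0.167
```

```bash
python3 - <<'E'
from h import *
togo((.593,-.092),80)
s=snapshot("scene"); t=snapshot("top"); w=snapshot("wrist")
cv2.imwrite("pics/e.png",cv2.resize(s["image"][120:300,180:380],None,fx=4,fy=4,interpolation=cv2.INTER_CUBIC)[:600])
cv2.imwrite("pics/w.png",w["image"])
for n,q in(("scene",cloud(s)),("wrist",fcloud(w))):
    m=(s if n=="scene" else w); im=m["image"].astype(int)
    b=(m["z_map"]>0)&(im[...,0]>im[...,2]+50)&(im[...,0]>80)&(np.hypot(q[...,0]-.593,q[...,1]+.092)<.06)&(q[...,2]>.16)
    k=q[b]
    if len(k)>5: print(n,len(k),k.min(0),k.max(0),k.mean(0))
    # rim circle fit on skirt points
    b2=k[(k[:,2]<k[:,2].min()+.02)]
    from scipy.optimize import least_squares
    if len(b2)>5:print(least_squares(lambda p:np.hypot(b2[:,0]-p[0],b2[:,1]-p[1])-.0305,[.593,-.092],loss="soft_l1",f_scale=.001).x)
    # neck/disc
    a=q[(m["z_map"]>0)&(np.hypot(q[...,0]-.593,q[...,1]+.092)<.05)&(q[...,2]>.05)&(q[...,2]<.125)&~b]
    if len(a)>5:
        print("bottle",len(a))
        a=a[np.hypot(a[:,0]-.593,a[:,1]+.092)<.045]; a=a[(a[:,2]>.05)&(a[:,2]<.09)]
        print(len(a),least_squares(lambda p:np.hypot(a[:,0]-p[0],a[:,1]-p[1])-.039,[.593,-.092],loss="soft_l1",f_scale=.001).x if len(a)>5 else 0)
E
```

```text
tcp [ 0.5939 -0.0954  0.3933] head 79.82 q6 -9.7 tilt [0.0103 0.0003] shift mm [ 3.1 -1.5 -0. ] turn -0.1783717029823748
scene 674 [ 0.56242179 -0.12079607  0.19007764] [ 0.62042567 -0.05942501  0.24703179] [ 0.58310857 -0.07740046  0.21275903]
[ 0.59527124 -0.09236407]
bottle 1388
614 [ 0.59384229 -0.09195083]
wrist 8282 [ 0.5636912  -0.11197599  0.19175249] [ 0.62482253 -0.0574586   0.24296322] [ 0.59568344 -0.07765778  0.22430711]
[ 0.59361009 -0.08922184]
bottle 3295
466 [ 0.59462769 -0.09233192]
```

View pics/e.png

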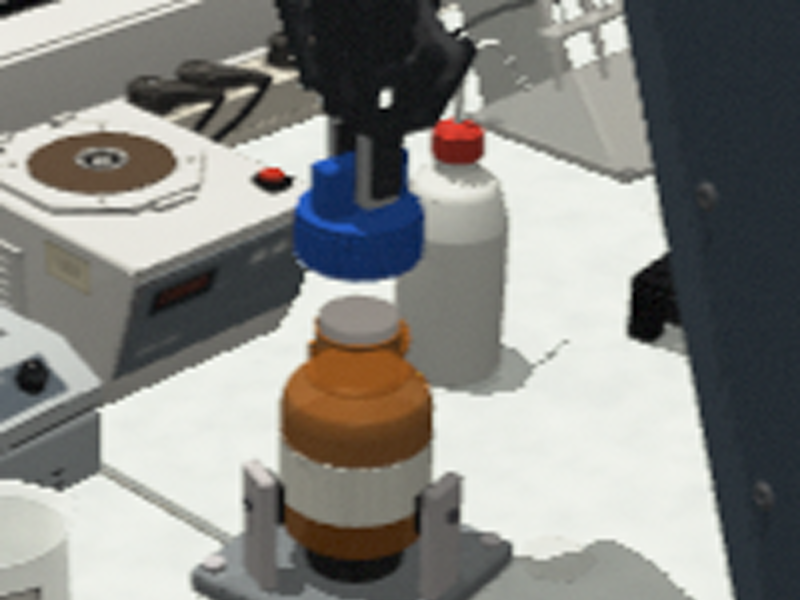

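Cap and bottle axes agree to about 1.5 mm in both views, and the cap is level. I'll lower it gently until I feel contact.

servo_tool:
  rows:
    - [[0,0,15],0,-1]
    - [[0,0,30],0,-1]
    - [[0,0,40],0,-1]
    - [[0,0,43],0,-1]
    - [[0,0,44],0,-1]
    - [[0,0,44],0,-1]

```text
t: 5.5
tcp_pos: [0.5915, -0.0909, 0.3498]
tool_rot: [0.766, 0.643, 0.003, 0.001]
force: [-0.8, 2.4, 3.5]
finger_gap: 0.164
```

servo_tool:
  rows:
    - [[0,0,1],0,-1]
    - [[0,0,2],0,-1]
    - [[0,0,3],0,-1]
    - [[0,0,4],0,-1]
    - [[0,0,5],0,-1]
    - [[0,0,5],0,-1]

```text
t: 6.1
tcp_pos: [0.5917, -0.0909, 0.3456]
tool_rot: [0.766, 0.643, 0.004, 0.001]
force: [-3.0, 1.9, 7.6]
finger_gap: 0.16
```

Contact came too early and the TCP has crept sideways by about 4 mm. Backing off to re-measure.

servo_tool:
  rows:
    - [[0,0,-6],0,-1]
    - [[0,0,-14],0,-1]
    - [[0,0,-14],0,-1]
    - [[0,0,-14],0,-1]

```text
t: 6.5
tcp_pos: [0.5916, -0.0911, 0.3595]
tool_rot: [0.766, 0.643, 0.004, 0.001]
force: [-0.3, -0.2, -0.5]
finger_gap: 0.164
```

```bash
cat > m.py <<'E'
from h import *
from scipy.optimize import least_squares
def meas(zl):
    togo((.594,-.092),80); print("F",sense()["force"].round(2),"M",sense()["ft_torque"].round(3),"t",sense()["t"])
    o={}
    for n in("scene","wrist","top"):
        m=snapshot(n); q=fcloud(m) if n=="wrist" else cloud(m); im=m["image"].astype(int); o[n]=m
        ok=(m["z_map"]>0)&(np.hypot(q[...,0]-.593,q[...,1]+.092)<.06)
        b=ok&(im[...,0]>im[...,2]+50)&(im[...,0]>80)&(q[...,2]>zl-.005)
        k=q[b]; sk=k[(k[:,2]<zl+.022)]
        f=lambda a,r:least_squares(lambda p:np.hypot(a[:,0]-p[0],a[:,1]-p[1])-r,[.593,-.092],loss="soft_l1",f_scale=.001).x.round(4)
        a=q[ok&~b]; a=a[(np.hypot(a[:,0]-.593,a[:,1]+.092)<.045)&(a[:,2]>.05)&(a[:,2]<.09)]
        print(n,"cap",len(sk),f(sk,.0305) if len(sk)>20 else 0,"bottle",len(a),f(a,.039) if len(a)>20 else 0, "zmin",np.percentile(k[:,2],1).round(4) if len(k) else 0)
        top=k[k[:,2]>zl+.049]
        if len(top)>20: print("  wingtop",top.mean(0).round(4))
        pl=k[(abs(k[:,2]-zl-.026)<.004)]
        if len(pl)>50:
            A=np.c_[pl[:,:2]-pl[:,:2].mean(0),np.ones(len(pl))]; print("  top slope",np.linalg.lstsq(A,pl[:,2],rcond=None)[0].round(4))
    return o
E
python3 -c "
from m import *
s=sense();o=meas(s['tcp_pos'][2]-.2035)
cv2.imwrite('pics/f.png',np.hstack([cv2.resize(o['scene']['image'][160:260,220:320],(400,400),interpolation=cv2.INTER_CUBIC),cv2.resize(o['wrist']['image'][200:420,170:390],(400,400))]))"
```

```text
tcp [ 0.5916 -0.0911  0.3595] head 80.08 q6 -9.8 tilt [0.0072 0.0031] shift mm [-0.4  2.5  0. ] turn 0.0778777498886285
F [-0.25 -0.25 -0.53] M [-0.02   0.013 -0.005] t 6.5
scene cap 295 [ 0.5923 -0.0876] bottle 609 [ 0.5939 -0.0919] zmin 0.1578
  wingtop [ 0.5929 -0.0719  0.2074]
  top slope [ 0.0235 -0.0155  0.1813]
wrist cap 705 [ 0.5934 -0.0879] bottle 645 [ 0.5948 -0.0924] zmin 0.1645
  wingtop [ 0.5939 -0.084   0.2071]
  top slope [ 0.0059 -0.0023  0.181 ]
top cap 2 0 bottle 37 [ 0.5954 -0.0919] zmin 0.1762
```

View pics/f.png

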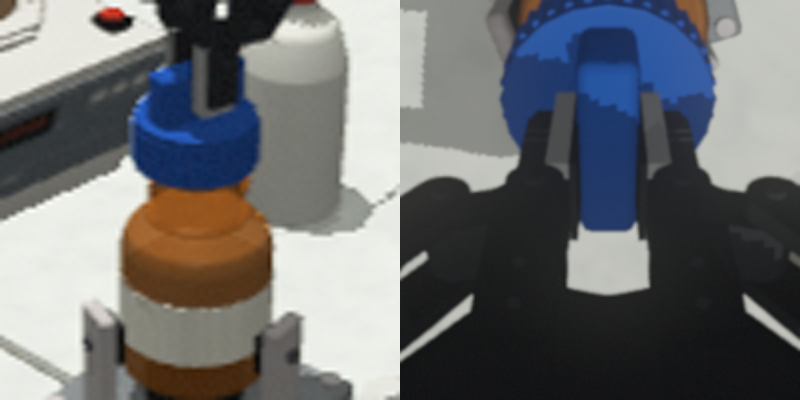

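The cap is about 4.5 mm off the bottle axis, and about 3 mm off the tool axis along the wing. Correcting both.

servo_tool:
  rows:
    - [[-2,1,0],0,-1]
    - [[-4.1,2.2,0],0,-1]
    - [[-4.1,2.2,0],0,-1]
    - [[-4.1,2.2,0],0,-1]
    - [[-4.1,2.2,0],0,-1]

```text
t: 7.15
tcp_pos: [0.5929, -0.0955, 0.359]
tool_rot: [0.766, 0.643, 0.003, 0.001]
force: [0.1, 0.5, -0.5]
finger_gap: 0.16
```

```bash
python3 -c "
from m import *
s=sense();o=meas(s['tcp_pos'][2]-.2035)"
```

```text
tcp [ 0.5929 -0.0955  0.359 ] head 80.07 q6 -10.1 tilt [0.006  0.0037] shift mm [3.6 0.5 0. ] turn 0.07479259929603188
F [ 0.1   0.47 -0.47] M [-0.002  0.01   0.014] t 7.15
scene cap 296 [ 0.5935 -0.0917] bottle 610 [ 0.5939 -0.0917] zmin 0.1574
  wingtop [ 0.5933 -0.0773  0.207 ]
  top slope [ 0.0283 -0.0106  0.1808]
wrist cap 639 [ 0.5946 -0.0921] bottle 580 [ 0.5949 -0.0923] zmin 0.1642
  wingtop [ 0.5952 -0.0882  0.2069]
  top slope [ 0.005  -0.0056  0.1808]
top cap 0 0 bottle 36 [ 0.5961 -0.0916] zmin 0.178
```

servo_tool:
  rows:
    - [[0,0,5],0,-1]
    - [[0,0,9],0,-1]
    - [[0,0,12],0,-1]
    - [[0,0,14],0,-1]
    - [[0,0,14],0,-1]

```text
t: 7.8
tcp_pos: [0.5929, -0.0953, 0.3446]
tool_rot: [0.766, 0.643, 0.003, 0.0]
force: [0.1, 0.5, -1.4]
finger_gap: 0.166
```

servo_tool:
  rows:
    - [[0,0,1],0,-1]
    - [[0,0,2],0,-1]
    - [[0,0,3],0,-1]
    - [[0,0,3],0,-1]

```text
t: 8.2
tcp_pos: [0.5929, -0.0953, 0.3415]
tool_rot: [0.766, 0.643, 0.003, 0.0]
force: [-0.3, -0.8, -0.3]
finger_gap: 0.159
```

servo_tool:
  rows:
    - [[0,0,1],0,-1]
    - [[0,0,2],0,-1]
    - [[0,0,3],0,-1]
    - [[0,0,3],0,-1]

```text
t: 8.6
tcp_pos: [0.593, -0.0953, 0.3385]
tool_rot: [0.766, 0.643, 0.003, 0.0]
force: [-0.1, -0.3, 1.2]
finger_gap: 0.161
```

servo_tool:
  rows:
    - [[0,0,1],0,-1]
    - [[0,0,2],0,-1]
    - [[0,0,2],0,-1]

```text
t: 8.9
tcp_pos: [0.593, -0.0953, 0.3366]
tool_rot: [0.766, 0.643, 0.003, 0.0]
force: [-0.6, -0.9, 1.4]
finger_gap: 0.163
```

```bash
python3 -c "
from m import *
s=sense();o=meas(s['tcp_pos'][2]-.2035)
# label bottom/top edge z shift of bottle
"
```

```text
tcp [ 0.593  -0.0953  0.3366] head 80.08 q6 -10.1 tilt [0.0054 0.0039] shift mm [3.4 0.4 0. ] turn 0.08243231776907578
F [-0.65 -0.94  1.36] M [ 0.022  0.098 -0.015] t 8.9
scene cap 279 [ 0.5935 -0.0916] bottle 609 [ 0.5939 -0.0918] zmin 0.1355
  wingtop [ 0.5932 -0.0756  0.1847]
  top slope [ 0.0417 -0.0116  0.1584]
wrist cap 747 [ 0.5947 -0.092 ] bottle 826 [ 0.595  -0.0924] zmin 0.1413
  wingtop [ 0.5952 -0.088   0.1845]
  top slope [ 0.0038 -0.0078  0.1584]
top cap 1 0 bottle 38 [ 0.5958 -0.0918] zmin 0.1527
```

servo_tool:
  rows:
    - [[0,0.1,0],-2,-1]
    - [[0,0.25,0],-4,-1]
    - [[0,0.4,0],-6,-1]
    - [[0,0.4,0],-6,-1]

```text
t: 9.45
tcp_pos: [0.5934, -0.0953, 0.3367]
tool_rot: [0.731, 0.682, 0.003, 0.0]
force: [0.0, 0.4, 1.1]
finger_gap: 0.164
```

```bash
cat > st.py <<'E'
from h import *
togo((.593,-.0953)); s=sense(); print("F",s["force"].round(2),"M",s["ft_torque"].round(3))
E
python3 st.py
```

```text
tcp [ 0.5934 -0.0953  0.3367] head 86.07 q6 -16.1 tilt [0.0055 0.004 ] shift mm [-0.  -0.4 -0. ] turn None
F [0.   0.42 1.07] M [ 0.08   0.114 -0.007]
```

servo_tool:
  rows:
    - [[0,0.1,0],-2,-1]
    - [[0,0.25,0],-4,-1]
    - [[0,0.4,0],-6,-1]
    - [[0,0.5,0],-8,-1]
    - [[0,0.5,0],-8,-1]

```text
t: 9.95
tcp_pos: [0.5939, -0.0955, 0.3368]
tool_rot: [0.682, 0.731, 0.003, 0.001]
force: [0.2, -0.8, 0.2]
finger_gap: 0.165
```

```bash
python3 st.py
```

```text
tcp [ 0.5939 -0.0955  0.3368] head 94.0 q6 -24.0 tilt [0.0058 0.0039] shift mm [ 0.2 -0.9 -0. ] turn None
F [ 0.24 -0.85  0.25] M [-0.049  0.085 -0.244]
```

Backward torque appeared (−0.24 N·m) with no rise in height or force. The lugs are already in the gaps and meeting the ribs, so I'll turn clockwise.

servo_tool:
  rows:
    - [[0,-0.25,0],4,-1]
    - [[0,-0.5,0],8,-1]
    - [[0.1,-0.75,0],12,-1]
    - [[0.15,-1,0],16,-1]
    - [[0.2,-1.2,0],20,-1]
    - [[0.3,-1.5,0],24,-1]
    - [[0.3,-1.5,0],24,-1]

```text
t: 10.65
tcp_pos: [0.5926, -0.0954, 0.3369]
tool_rot: [0.819, 0.573, 0.004, 0.001]
force: [-0.7, -0.8, 1.4]
finger_gap: 0.165
```

```bash
python3 st.py
```

```text
tcp [ 0.5926 -0.0954  0.3369] head 69.95 q6 -0.0 tilt [0.0067 0.0033] shift mm [0.3 0.3 0. ] turn None
F [-0.74 -0.82  1.41] M [-0.039 -0.065  0.015]
```

servo_tool:
  rows:
    - [[0,-0.25,0],4,-1]
    - [[0,-0.5,0.2],8,-1]
    - [[0.1,-0.75,0.5],12,-1]
    - [[0.15,-1,0.7],16,-1]
    - [[0.2,-1.2,1],20,-1]
    - [[0.2,-1.2,1],20,-1]

```text
t: 11.25
tcp_pos: [0.5917, -0.095, 0.3361]
tool_rot: [0.906, 0.423, 0.004, 0.0]
force: [0.1, -1.5, 1.9]
finger_gap: 0.165
```

```bash
python3 st.py
```

```text
tcp [ 0.5917 -0.095   0.3361] head 50.0 q6 19.9 tilt [0.0074 0.0029] shift mm [0.6 1.2 0. ] turn None
F [ 0.12 -1.5   1.86] M [-0.074 -0.025  0.005]
```

servo_tool:
  rows:
    - [[0,-0.25,0],4,-1]
    - [[0,-0.5,0.2],8,-1]
    - [[0.1,-0.75,0.5],12,-1]
    - [[0.15,-1,0.7],16,-1]
    - [[0.2,-1.2,1],20,-1]
    - [[0.2,-1.2,1],20,-1]

```text
t: 11.85
tcp_pos: [0.5911, -0.0942, 0.3353]
tool_rot: [0.966, 0.26, 0.004, -0.0]
force: [0.3, -1.0, 2.8]
finger_gap: 0.16
```

```bash
python3 st.py
```

```text
tcp [ 0.5911 -0.0942  0.3353] head 30.12 q6 39.9 tilt [0.0082 0.0025] shift mm [1.1 1.9 0. ] turn None
F [ 0.3  -1.01  2.78] M [-0.109 -0.042  0.034]
```

servo_tool:
  rows:
    - [[0,-0.25,0],4,-1]
    - [[0,-0.5,0],8,-1]
    - [[0.1,-0.75,0],12,-1]
    - [[0.15,-1,0],16,-1]
    - [[0.2,-1.2,0],20,-1]
    - [[0.2,-1.2,0],20,-1]

```text
t: 12.45
tcp_pos: [0.5908, -0.0931, 0.3354]
tool_rot: [0.996, 0.09, 0.004, -0.001]
force: [1.2, -1.5, 2.0]
finger_gap: 0.16
```

```bash
python3 st.py
```

```text
tcp [ 0.5908 -0.0931  0.3354] head 10.27 q6 59.8 tilt [0.0086 0.0022] shift mm [1.7 2.6 0. ] turn None
F [ 1.15 -1.47  1.99] M [-0.123 -0.062  0.021]
```

servo_tool:
  rows:
    - [[0,-0.25,0],4,-1]
    - [[0,-0.5,0],8,-1]
    - [[0.1,-0.75,0],12,-1]
    - [[0.1,-0.75,0],12,-1]

```text
t: 12.85
tcp_pos: [0.5909, -0.0924, 0.3353]
tool_rot: [1.0, -0.013, 0.004, -0.001]
force: [0.9, -1.0, 0.4]
finger_gap: 0.16
```

```bash
python3 st.py
```

```text
tcp [ 0.5909 -0.0924  0.3353] head -1.55 q6 71.7 tilt [0.0089 0.002 ] shift mm [2.2 2.9 0. ] turn None
F [ 0.89 -1.04  0.4 ] M [-0.141 -0.039  0.066]
```

Vertical force is falling and torque is rising, so the thread has taken. Continuing.

servo_tool:
  rows:
    - [[-0.2,-0.3,0],4,-1]
    - [[-0.4,-0.6,0],8,-1]
    - [[-0.4,-0.9,0],12,-1]
    - [[-0.4,-0.9,0],12,-1]

```text
t: 13.25
tcp_pos: [0.5908, -0.0916, 0.3352]
tool_rot: [0.993, -0.116, 0.005, -0.001]
force: [2.0, -1.8, 0.7]
finger_gap: 0.16
```

```bash
python3 st.py
```

```text
tcp [ 0.5908 -0.0916  0.3352] head -13.35 q6 83.6 tilt [0.0098 0.0016] shift mm [3.  3.1 0. ] turn None
F [ 1.98 -1.83  0.75] M [-0.204 -0.159  0.104]
```

servo_tool:
  rows:
    - [[-0.2,-0.2,0],3,-1]
    - [[-0.3,-0.4,0],6,-1]
    - [[-0.3,-0.6,0],9,-1]
    - [[-0.3,-0.6,0],9,-1]

```text
t: 13.65
tcp_pos: [0.5909, -0.0915, 0.3352]
tool_rot: [0.982, -0.191, 0.005, -0.001]
force: [1.7, -3.4, -1.7]
finger_gap: 0.162
```

```bash
python3 st.py
```

```text
tcp [ 0.5909 -0.0915  0.3352] head -22.07 q6 92.4 tilt [ 0.0102 -0.0003] shift mm [3.4 2.7 0. ] turn None
F [ 1.75 -3.44 -1.66] M [-0.622 -0.111  0.428]
```

Torque rose sharply to 0.43 N·m and the height matches about 17 mm, so the cap is at its stop. I'll relax the wind-up, then open and back off straight up.

servo_tool:
  rows:
    - [[0,0.1,0],-2,-1]
    - [[0,0.2,0],-4,-1]
    - [[0,0.2,0],-4,-1]

```text
t: 13.95
tcp_pos: [0.5908, -0.0917, 0.3351]
tool_rot: [0.988, -0.156, 0.005, -0.001]
force: [2.0, -2.0, -0.6]
finger_gap: 0.16
```

```bash
python3 st.py
```

```text
tcp [ 0.5908 -0.0917  0.3351] head -17.91 q6 88.2 tilt [ 0.0102 -0.0002] shift mm [3.2 2.7 0. ] turn None
F [ 1.96 -1.97 -0.58] M [-0.291 -0.078  0.141]
```

servo_tool:
  rows:
    - [[0,0,0],-4,-0.5]
    - [[0,0,0],-4,-0.3]
    - [[0,0,0],-4,-0.1]
    - [[0,0,0],-4,0]
    - [[0,0,-15],-4,0]
    - [[0,0,-40],-4,0]
    - [[0,0,-80],-4,0]
    - [[0,0,-80],-4,0]

```text
t: 14.75
tcp_pos: [0.5915, -0.092, 0.4206]
tool_rot: [0.993, -0.121, 0.011, 0.001]
force: [0.2, 0.1, -0.2]
finger_gap: 0.5
```

```bash
python3 -c "
from m import *
o=meas(.1315)
cv2.imwrite('pics/g.png',np.hstack([cv2.resize(o['scene']['image'][160:260,220:320],(400,400),interpolation=cv2.INTER_CUBIC),cv2.resize(o['wrist']['image'],(533,400))[:,66:466]]))"
```

```text
tcp [ 0.5915 -0.092   0.4206] head -13.92 q6 84.3 tilt [ 0.021  -0.0037] shift mm [ 2.5 -0.6  0.1] turn -93.92428895790978
F [ 0.17  0.1  -0.22] M [ 0.038 -0.024  0.017] t 14.75
scene cap 278 [ 0.5939 -0.0917] bottle 603 [ 0.5938 -0.0919] zmin 0.1336
  wingtop [ 0.5911 -0.0891  0.1826]
  top slope [ 0.0059 -0.01    0.1568]
wrist cap 166 [ 0.5954 -0.0926] bottle 320 [ 0.596  -0.0915] zmin 0.1505
  wingtop [ 0.5982 -0.0933  0.1825]
  top slope [ 0.0004 -0.001   0.1564]
top cap 0 0 bottle 68 [ 0.5952 -0.0921] zmin 0.1539
  top slope [-0.001  -0.0013  0.1577]
```

View pics/g.png

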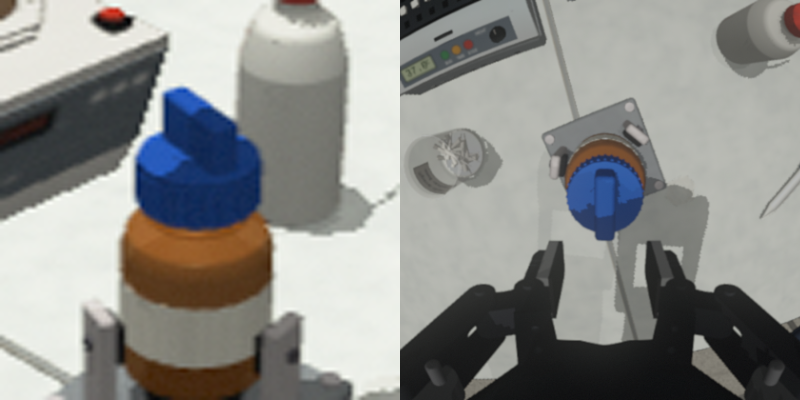

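Cap is level (slope under 0.01) and centred, with the beaker and wash bottle undisturbed. The height estimate (16–16.7 mm) is a bit close to the limit, so I'll regrasp on centre and feel for the stop again.

servo_tool:
  rows:
    - [[1,0,25],1,0.2]
    - [[1.5,0.5,50],2,0.2]
    - [[2,0.5,70],2,0.2]
    - [[2,0.5,70],2,0.2]
    - [[2,0.5,70],2,0.2]

```text
t: 15.4
tcp_pos: [0.5918, -0.0924, 0.3436]
tool_rot: [0.99, -0.139, 0.003, -0.001]
force: [-0.3, -0.5, -0.6]
finger_gap: 0.596
```

```bash
python3 - <<'E'
from m import *
togo((.5941,-.0922),-15.5)
m=snapshot("wrist");q=fcloud(m);im=m["image"].astype(int)
b=(im[...,0]>im[...,2]+50)&(im[...,0]>80)&(np.hypot(q[...,0]-.594,q[...,1]+.092)<.045)&(q[...,2]>.176)
print(b.sum(),cv2.minAreaRect(q[b][:,:2].astype(np.float32)*1000),q[b].mean(0))
E
```

```text
tcp [ 0.5918 -0.0924  0.3436] head -15.93 q6 86.2 tilt [0.0066 0.0013] shift mm [ 2.2 -0.8  0. ] turn -0.4278927095561649
2883 ((596.4929809570312, -92.49534606933594), (15.239967346191406, 49.302120208740234), 75.06686401367188) [ 0.5998888  -0.09371763  0.18218796]
```

servo_tool:
  rows:
    - [[2.5,-0.6,4],-1,0]
    - [[2.5,-0.6,7.5],-1,-0.3]
    - [[2.5,-0.6,7.5],-1,-1]
    - [[2.5,-0.6,7.5],-1,-1]
    - [[2.5,-0.6,7.5],-1,-1]
    - [[2.5,-0.6,7.5],-1,-1]
    - [[2.5,-0.6,7.5],-1,-1]

```text
t: 16.15
tcp_pos: [0.5947, -0.0927, 0.3373]
tool_rot: [0.992, -0.13, 0.004, -0.001]
force: [-1.2, -1.1, -0.1]
finger_gap: 0.159
```

```bash
python3 st.py
```

```text
tcp [ 0.5947 -0.0927  0.3373] head -14.92 q6 85.3 tilt [0.0089 0.0001] shift mm [-1.  3. -0.] turn None
F [-1.23 -1.08 -0.14] M [-0.204  0.061  0.08 ]
```

servo_tool:
  rows:
    - [[0,0,0],2,-1]
    - [[0,0,0],3,-1]
    - [[0,0,0],3,-1]

```text
t: 16.45
tcp_pos: [0.5947, -0.0927, 0.3374]
tool_rot: [0.988, -0.155, 0.004, -0.001]
force: [-0.0, -0.0, 0.0]
finger_gap: 0.158
```

```bash
python3 st.py
```

```text
tcp [ 0.5947 -0.0927  0.3374] head -17.88 q6 88.3 tilt [ 0.0089 -0.0002] shift mm [-0.9  3.  -0. ] turn None
F [-0.01 -0.04  0.02] M [-0.177  0.113  0.233]
```

servo_tool:
  rows:
    - [[0,0,0],2,-1]
    - [[0,0,0],3,-1]
    - [[0,0,0],3,-1]

```text
t: 16.75
tcp_pos: [0.5948, -0.0928, 0.3374]
tool_rot: [0.984, -0.181, 0.004, -0.001]
force: [-0.6, -1.1, 0.4]
finger_gap: 0.161
```

```bash
python3 st.py
```

```text
tcp [ 0.5948 -0.0928  0.3374] head -20.83 q6 91.2 tilt [ 0.0089 -0.0006] shift mm [-0.7  3.  -0. ] turn None
F [-0.61 -1.13  0.44] M [-0.229  0.076  0.37 ]
```

servo_tool:
  rows:
    - [[0,0,0],1.5,-1]
    - [[0,0,0],2.5,-1]
    - [[0,0,0],2.5,-1]

```text
t: 17.05
tcp_pos: [0.5948, -0.0928, 0.3374]
tool_rot: [0.979, -0.202, 0.004, -0.0]
force: [0.4, -1.3, 0.8]
finger_gap: 0.159
```

```bash
python3 st.py
```

```text
tcp [ 0.5948 -0.0928  0.3374] head -23.32 q6 93.7 tilt [ 0.0088 -0.0009] shift mm [-0.6  3.  -0. ] turn None
F [ 0.39 -1.27  0.79] M [-0.249  0.02   0.48 ]
```

servo_tool:
  rows:
    - [[0,0,0],-2,-1]
    - [[0,0,0],-4,-1]
    - [[0,0,0],-6,-1]
    - [[0,0,0],-6,-1]

```text
t: 17.45
tcp_pos: [0.5948, -0.0928, 0.3374]
tool_rot: [0.989, -0.151, 0.004, -0.0]
force: [-0.7, -0.6, 0.6]
finger_gap: 0.155
```

```bash
python3 st.py
```

```text
tcp [ 0.5948 -0.0928  0.3374] head -17.38 q6 87.8 tilt [ 0.009  -0.0004] shift mm [-0.9  2.9 -0. ] turn None
F [-0.72 -0.59  0.62] M [-0.164  0.075  0.155]
```

Torque climbs linearly to 0.48 N·m and comes back elastically, so it's a firm stop. Releasing.

servo_tool:
  rows:
    - [[0,0,0],-2,-1]
    - [[0,0,0],-2,-0.5]
    - [[0,0,0],-2,-0.2]
    - [[0,0,0],-2,0]
    - [[0,0,0],-2,0.1]
    - [[0,0,-15],-2,0.1]
    - [[0,0,-50],-2,0.1]
    - [[0,0,-90],-2,0.1]

```text
t: 18.25
tcp_pos: [0.5936, -0.0926, 0.4268]
tool_rot: [0.991, -0.134, 0.002, -0.001]
force: [1.0, -0.3, 0.1]
finger_gap: 0.547
```

servo_tool:
  rows:
    - [[0,0,-10],0,0.1]
    - [[0,0,-10],0,0.1]
    - [[0,0,-10],0,0.1]

```text
t: 18.55
tcp_pos: [0.593, -0.0924, 0.4358]
tool_rot: [0.991, -0.134, 0.002, -0.001]
force: [0.3, 0.1, -0.1]
finger_gap: 0.549
```

```bash
python3 - <<'E'
from m import *
import pickle
o=meas(.1315)
a,b=pickle.load(open("s.pkl","rb"))
t=o["top"]
d=cv2.absdiff(t["image"],b["image"]).max(2)
for n,(x0,x1,y0,y1) in dict(beaker=(180,225,145,190),wash=(350,410,128,172),tube=(358,405,225,260)).items(): print(n,(d[y0:y1,x0:x1]>40).mean().round(3))
cv2.imwrite("pics/k.png",t["image"])
E
```

```text
tcp [ 0.593  -0.0924  0.4358] head -15.42 q6 85.8 tilt [0.0033 0.002 ] shift mm [ 0.8 -0.6  0. ] turn -95.42107406487992
F [ 0.25  0.13 -0.13] M [0.02  0.007 0.026] t 18.55
scene cap 280 [ 0.594  -0.0917] bottle 617 [ 0.5939 -0.0919] zmin 0.134
  wingtop [ 0.5911 -0.0893  0.1826]
  top slope [ 0.0003 -0.0011  0.1568]
wrist cap 141 [ 0.5955 -0.0926] bottle 275 [ 0.596  -0.0916] zmin 0.1505
  wingtop [ 0.5984 -0.0934  0.1825]
  top slope [ 0.0021 -0.001   0.1565]
top cap 6 0 bottle 69 [ 0.5951 -0.0921] zmin 0.1527
  top slope [-0.0449  0.0013  0.1575]
beaker 0.0
wash 0.011
tube 0.0
```

View pics/k.png

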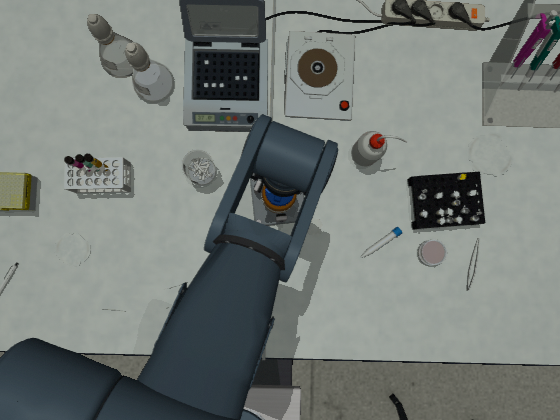

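Beaker (200,168), wash bottle (370,148) and tube (380,242) are where they started. The cap is unchanged after the second release and the arm is clear of it, so I'm handing in.

```bash
python3 -c "
from station import sign_off
print(sign_off())"
```

```text
the job is handed in; nothing more can be done
None
```

The cap is screwed onto the bottle and let go, and I handed the job in at about 18.6 s with the arm clear above it. `sign_off()` gave no verdict.

**What happened**
- **First try:** the first lowering touched early because the cap was about 4.5 mm off the bottle axis. I raised it, re-centred it and lowered again, feeling no more than about 8 N throughout.
- **Thread start:** on the second lowering the lugs went straight into the gaps. A gentle backward turn met the ribs at 0.24 N·m with no rise in height.
- **Screwing home:** I turned it clockwise about 116° until the torque rose sharply. I then let go, regrasped the cap on its centre and felt again. The stop was firm and springy up to 0.48 N·m, below the 0.8 N·m limit.

**Last checks**
- **Seating:** the cap is within about 1 mm of the bottle axis and its top slopes less than 0.003 rad. The overhead camera gave 0.045, but it saw only a sliver of the cap, so I did not count it.
- **Seal:** the cap sits an estimated 16 to 16.7 mm below the mouth point, so the seal is pressed about 3.2 to 3.9 mm. The low end is close to the 3 mm limit, and I could not measure the seal directly. The stop felt in both grips supports it being fully home.
- **Bystanders:** the beaker, wash bottle and tube look unmoved in the overhead view.

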